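# Sweep the coat buttons into the counting tray's trough and shut its lid

## Task

The four loose coat buttons on the counting tray have been counted: with closed fingers, sweep all of them across the tray's deck into the sunk trough along its open side, then push the trough's lid over and press it fully shut on them. Only push - do not pick anything up; the thread spool stays standing where it is on the deck, everything else on the counter stays where it is, and the robot ends clear of it all.

Things in the scene. Friction and masses are not known exactly. Their poses are not given: they have to be found in the camera images.
- tray: Grey plastic counting tray, fixed, 236 (x) by 246 mm (y), 40 mm high. Origin on its underside, at counter height; z up, +y points across the flat deck towards the trough (roughly to the robot's left), +x roughly away from the robot. Walls 6 mm thick rise 8 mm above the deck along the back (inner face y = -102 mm) and both sides (inner faces x = -112 and 112 mm, ending at y = 72 mm).
- deck_lip (a point): Middle of the deck's open edge, at (0, 80, 32) mm in the tray's frame, axes as the tray's. The deck is flat, 32 mm above the counter, and runs from here back to y = -102 mm, x -112..112 mm. No wall on this edge: it drops straight into the trough.
- trough (a point): Middle of the trough's floor, at (0, 106, 6) mm in the tray's frame, axes as the tray's. The trough spans x -112..112, y 80..132 mm; its floor is 26 mm below the deck; its outer wall (y 132..138) and end walls are 33 mm high.
- lid_hinge (a point): Middle of the lid's hinge line, at (0, 135, 36) mm in the tray's frame, axes as the tray's; the line runs along the tray's x, on top of the trough's outer wall.
- lid (a joint): Angle of the trough's lid, rad: 0 shut flat over the trough (upper face 38 mm above the counter, ribs 1.5 mm more), 1.57 upright, 1.95 its stop, leaning outward, away from the deck. Starts open, 1.7 to 1.93. The hinge is stiff by friction (0.025 N m, under 1 N at the edge): the lid stays where it is left, so push it over from outside, then press it all the way down. No spring, no catch.
- lid_edge (a point): Middle of the lid's free edge, 61 mm from the hinge line, mid-thickness; turns with the lid. The lid is a grey panel 216 mm long (along the tray's x), 4 mm thick; a tab 34 mm wide in the middle reaches 67 mm.
- button0: Brown coat button, a flat disc 24 mm across and 6 mm thick with four holes, 10 to 17 g, lying loose on the tray's deck. Origin: centre of its underside, z its axis. All four buttons are alike.
- button1: Brown coat button, a flat disc 24 mm across and 6 mm thick with four holes, 10 to 17 g, lying loose on the tray's deck. Origin: centre of its underside, z its axis. All four buttons are alike.
- button2: Brown coat button, a flat disc 24 mm across and 6 mm thick with four holes, 10 to 17 g, lying loose on the tray's deck. Origin: centre of its underside, z its axis. All four buttons are alike.
- button3: Brown coat button, a flat disc 24 mm across and 6 mm thick with four holes, 10 to 17 g, lying loose on the tray's deck. Origin: centre of its underside, z its axis. All four buttons are alike.
- spool: Spool of white thread standing on the tray's deck among the buttons: 27 mm across its flanges, 46 mm tall, about 18 g, loose. Origin: centre of its underside, z up. It always stands in the half of the deck away from the trough, no button lies between it and the back wall or within 22 mm of it, and it is to be left standing.
- pin_tin: Bystander: round red pin tin 66 mm across, 22 mm tall, to the left of the tray, nearer the robot. Origin: centre of its underside.
- mug: Bystander: dark mug 82 mm across, 97 mm tall, on the counter behind the tray and to its right. Origin: on its underside.
- bell: Bystander: counter bell 80 mm across, 56 mm tall, right of the tray. Origin: centre of its underside.
- stapler: Bystander: black stapler 36 x 150 x 46 mm, on the counter far to the left of the tray. Origin: centre of its underside.

How it is judged:
By the outcome, as a careful person would: the job done as asked, in the order asked, and still so for the second after the job is handed in, with the robot touching nothing.
It also fails if it takes over 67 s, if anything falls off the work surface, if the arm or the gripper's body presses on something with over 40 N, if the wrist force passes 120 N, or if a joint passes its speed limit or range.

## Robot

A 6-joint arm with a two-finger parallel gripper is mounted at the origin on the work surface; the furniture and walls round the work are solid. World frame = base frame: x ahead of the robot, y to its left, z up, the work surface at z = 0. Lengths are in m, angles in rad, forces in N, time in s.
With the tool pointing down it reaches from about 0.375 to 0.975 m from the base axis. Payload 3.8 kg.
Tool frame: the origin (TCP) lies at the very end of the fingers, on their centre line; the grasp point (between the pads) lies 19 mm behind it; z points along the fingers, y is the direction in which the jaws open and shut (so a half turn about z gives the same grasp; the last joint's range is limited). The gripper opens to 85 mm and grips with 20 to 120 N. Pads are 22 mm wide; open, the fingers measure 114 mm over their backs; the gripper's body (76 mm by 85 mm) begins 54 mm behind the grasp point. The pads swing forward as they close: fully open they stand 13 mm farther back than shut.
Start: joints at [1.171, 0.264, 1.604, -0, 1.274, -0.037], TCP at [0.24, 0.631, 0.231] pointing down, gripper open.
Joint ranges: [-2.63, 2.63], [-0.94, 2.18], [0.31, 2.57], [-1.31, 4.45], [0, 2.66], [-2.55, 2.55]. Speed limits (rad/s): [2.57, 2.57, 3.14, 3.14, 3.14, 3.14].

## Interface

Orientations are given as a rotation vector (axis times angle).
In Python, from workcell import bot, read_camera, finish_job gives the robot as it stands. The module is installed in compiled form; this text tells all that it offers.
- The arm moves only by the tool servo_tool, never from a script. Its argument "targets" is text: rows parted by semicolons, each of 7 numbers parted by spaces: the turn, a rotation vector about the tool's x, y, z in rad, then the shift along the tool's x, y, z in mm, then the finger opening in mm, from 0 to 85.4. In form: wx wy wz x y z gripper; .... A call has 1 to 8 rows; each row shifts and turns the pose as measured when the row begins, along the tool's axes as they then stand; what a row does not reach is not made up. A row lasts 1/12 s, in which the tool goes at most 41.7 mm and 7.16 degrees, less where a joint would pass 70% of its speed; a pose out of reach is approached as far as the arm can. A call is refused whole if a number of a shift passes 41.7 or a number of a turn 0.125, either way. A call with a gripper value outside its range is refused whole. The fingers move at their own pace and stop on an object; "newtons" is the grip in N (left out, the last holds). Time passes only in rows, so rows that do not move let the fingers close. It gives the time, the measured TCP pose, the force and the opening at its end, in the units of the state.
- bot.read_state(): the state, without advancing time (a new reading comes with each control period).
- read_camera(name): name is "scene" or "top"; returns a dict with "image" (384x512x3 uint8, red, green, blue), "mtx" (3x3 intrinsics, pixels), "k1" (the pictures are not rectified: a ray, as slopes to the right and down, at radius r is drawn at 1 + k1 r^2 times it, then the intrinsics apply), "eye" and "orientation" of the camera in the world. Camera axes: x right, y up, looking along -z (the intrinsics and any distortion apply to the point x, -y, -z); pixel columns grow to the right and rows downward; lengths in m; the calibration is good to about 2 mm. A picture is of the moment at which its call begins. There is no depth.
- finish_job(): hands the job in, once; it reports no verdict.
The state is a dict: "time": time; "q": joint angles; "joint_vel": joint speeds; "joint_torque": joint torques, N m; "tool_pos": TCP position; "tcp_rot": TCP orientation; "wrist_force": force on the tool from outside, world axes, zero at the start; "torque": the same for the moment, N m; "width": opening from 0.0 (shut) to 1.0 (fully open).
Only numpy, scipy, OpenCV 4.12 (cv2) and the standard library are available. Lean on these libraries where they do the work, as an engineer would, in place of code of your own. Each camera call takes 0.05 s, during which the arm holds its last target.

## Working session

There is one attempt and no reset: what is moved stays moved. The work goes in short steps, Python scripts to look and compute and a tool call to move; the robot and the scene stay as the last step left them, time stands still between calls to the robot, and variables do not carry over. Pictures are saved under pics/ and viewed, and the job is handed in when it is done.

Besides the shell and the picture viewer there is one more tool, called after ">>>" in YAML: its name, and indented under it one key for each argument. servo_tool: Moves the arm, as the interface text tells. Its arguments: {"type":"object","properties":{"targets":{"type":"string"},"newtons":{"type":"number"}},"required":["targets"]}

```bash
mkdir -p pics
python3 - <<'E'
from workcell import bot, read_camera
import cv2
for n in("scene","top"):
    c=read_camera(n); cv2.imwrite(f"pics/{n}0.png",c["image"][:,:,::-1]); print(n,c["mtx"],c["k1"],c["eye"],c["orientation"])
s=bot.read_state(); print(s)
E
```

```text
scene [[491.79978101   0.         254.31149075]
 [  0.         491.79978101 200.36892185]
 [  0.           0.           1.        ]] -0.05014183954016897 [ 0.0793513  -0.76830973  0.95318439] [ 0.83351945 -0.20259775 -0.45079092]
top [[464.56902834   0.         258.63118561]
 [  0.         464.56902834 184.39038482]
 [  0.           0.           1.        ]] 0.007131286887319399 [0.23956673 0.11395765 1.38855682] [ 0.17771895 -0.16886799 -1.47762975]
{'time': 0.1, 'q': array([ 1.17108726e+00,  2.64662330e-01,  1.60522009e+00, -5.08601542e-06,
        1.27370564e+00, -3.68896492e-02]), 'joint_vel': array([-2.31564228e-04, -1.45465843e-03, -2.13905238e-03,  1.08588034e-05,
        4.02108032e-04,  1.43253612e-04]), 'joint_torque': array([ 1.06162042e-03, -5.16710937e+01, -3.68589163e+01,  2.96677558e-05,
        6.18957449e-03,  4.42279838e-05]), 'tool_pos': array([0.2393083 , 0.630458  , 0.23010633]), 'tcp_rot': array([-5.66714922e-01, -3.08961874e+00,  3.06122713e-03]), 'wrist_force': array([ 0.32460123,  0.46051481, -0.42137381]), 'torque': array([ 0.0096345 ,  0.04193683, -0.02134926]), 'width': 1.0018372236907218}
```

View pics/scene0.png

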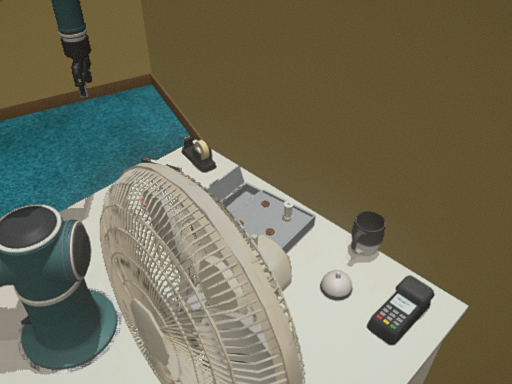

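View pics/top0.png

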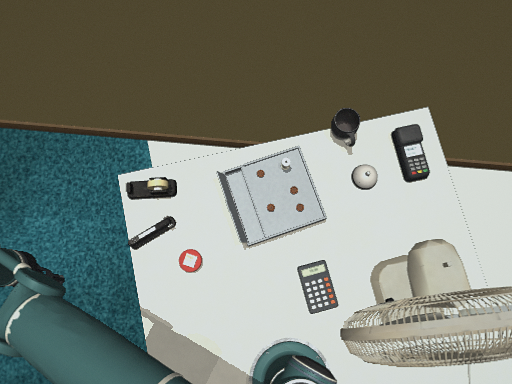

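Top view: the tray is at px ~(220–327, 148–247), with the lid open at its left edge (~232,208). The spool is at (286,162), and the buttons are at (261,173), (294,190), (300,207) and (270,208). The scene camera is partly blocked by the fan. Next I'll measure.

```bash
cat > h.py <<'E'
import numpy as np, cv2
from scipy.spatial.transform import Rotation as R
def ray(c,u,v):
    K=c["mtx"]; d=np.array([c["k1"],0,0,0,0])
    p=cv2.undistortPoints(np.array([[[u,v]]],float),K,d)[0,0]  # only approx inverse direction
    r=R.from_rotvec(c["orientation"]).apply([p[0],-p[1],-1]); return np.array(c["eye"]),r
def onz(c,u,v,z):
    e,r=ray(c,u,v); return e+r*(z-e[2])/r[2]
def proj(c,P):
    q=R.from_rotvec(c["orientation"]).inv().apply(np.atleast_2d(P)-c["eye"]); s=np.c_[q[:,0],-q[:,1]]/-q[:,2:3]
    s=s*(1+c["k1"]*(s**2).sum(1,keepdims=True)); return s@c["mtx"][:2,:2].T+c["mtx"][:2,2]
E
python3 - <<'E'
from workcell import read_camera
from h import *
im=cv2.imread("pics/top0.png")
cv2.imwrite("pics/topz.png",cv2.resize(im[135:260,205:345],None,fx=5.6,fy=4.75*1,interpolation=cv2.INTER_CUBIC) if 0 else cv2.resize(im[138:258,205:345],None,fx=5,fy=5,interpolation=cv2.INTER_CUBIC))
im=cv2.imread("pics/scene0.png")
cv2.imwrite("pics/scz.png",cv2.resize(im[140:260,190:350],None,fx=5,fy=5,interpolation=cv2.INTER_CUBIC))
E
```

```text
(no output)
```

View pics/topz.png

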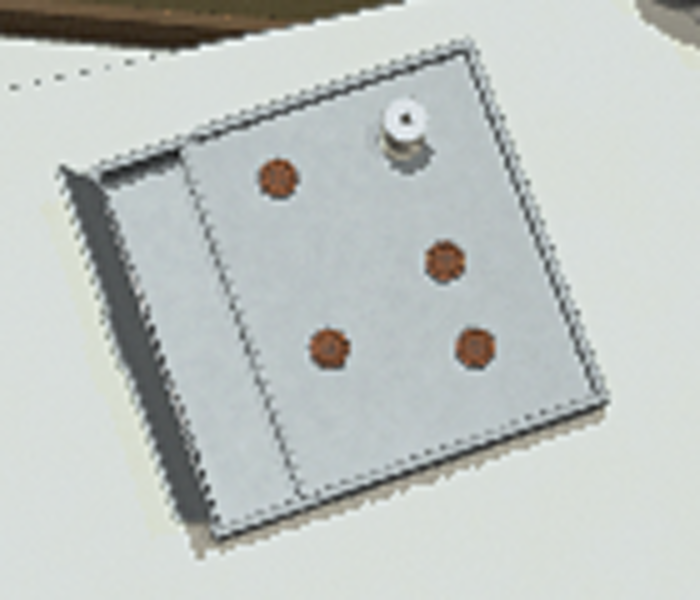

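View pics/scz.png

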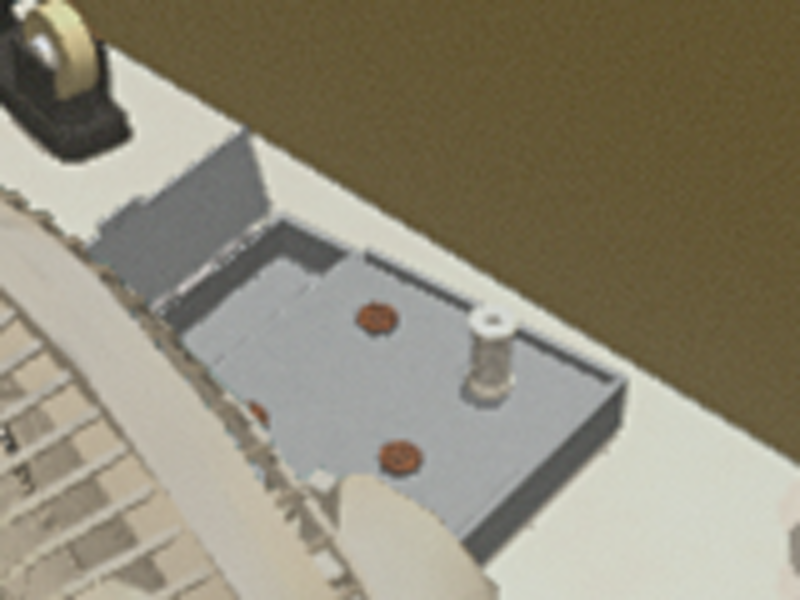

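```bash
cat >> h.py <<'E'
def fit(src,dst):
    a=np.array(src,float);b=np.array(dst,float);ca=a-a.mean(0);cb=b-b.mean(0)
    th=np.arctan2((ca[:,0]*cb[:,1]-ca[:,1]*cb[:,0]).sum(),(ca*cb).sum())
    M=np.array([[np.cos(th),-np.sin(th)],[np.sin(th),np.cos(th)]]); return th,M,b.mean(0)-M@a.mean(0)
E
python3 - <<'E'
from workcell import read_camera
from h import *
c=read_camera("top"); im=c["image"]
zz=lambda x,y:(205+(x+.5)/5-.5,138+(y+.5)/5-.5)
P=[((472,42),(118,-108),.040),((606,400),(-118,-108),.040),((187,150),(112,80),.032),((302,497),(-112,80),.032),((220,541),(-118,138),.033)]
src=[p[1] for p in P]; dst=[1000*onz(c,*zz(*p[0]),p[2])[:2] for p in P]
th,M,t=fit(src,dst); print("tray yaw",th,"t",t)
print((np.array(dst)-(np.array(src)@M.T+t)).round(1))
np.savez("tray.npz",th=th,M=M,t=t)
hsv=cv2.cvtColor(im,cv2.COLOR_RGB2HSV)
m=((hsv[...,1]>110)&((hsv[...,0]<14)|(hsv[...,0]>172))).astype(np.uint8)
m[:, :205]=0;m[:,345:]=0;m[:140]=0;m[250:]=0
n,l,st,ce=cv2.connectedComponentsWithStats(m)
for i in range(1,n):
    if st[i,4]>15:
        w=1000*onz(c,*ce[i],.038)[:2]; print("button",ce[i].round(1),st[i,4],"world",w.round(1),"tray",(M.T@(w-t)).round(1))
w=1000*onz(c,*zz(405,119),.078)[:2]; print("spool",w,"tray",M.T@(w-t))
# lid top-edge: corners
for (x,y) in [(62,168),(200,553),(212,532),(105,195)]:
    for z in (.033,.095):
        w=1000*onz(c,*zz(x,y),z)[:2]; print("lid",x,y,z,(M.T@(w-t)).round(1))
def blob(u,v,z,n):
    w=1000*onz(c,u,v,z)[:2]; print(n,w.round(),"tray",(M.T@(w-t)).round())
blob(190,261,.022,"tin");blob(364,177,.03,"bell");blob(345,120,.09,"mug");blob(152,232,.04,"stapler");blob(152,188,.05,"tape");blob(318,287,.02,"calc")
blob(120,176,0,"tabcorner");blob(428,108,0,"tabcornerR")
E
```

```text
tray yaw 0.4189231957478238 t [525.34573686  73.55793083]
[[-2.3  0.3]
 [ 1.3  3.4]
 [-0.8 -2.6]
 [ 1.2  2. ]
 [ 0.6 -3.2]]
button [260.5 173.1] 33 world [580.6 132.6] tray [74.5 31.4]
button [293.5 189.9] 34 world [538.   30.2] tray [ -6.1 -44.7]
button [270.6 207. ] 34 world [480.4  94.1] tray [-32.7  37. ]
button [299.7 207.1] 35 world [487.6   8.3] tray [-61.  -44.2]
spool [612.11008758  61.72376225] tray [ 74.44775188 -46.10458049]
lid 62 168 0.033 [123.9 152.7]
lid 62 168 0.095 [107.  152.7]
lid 200 553 0.033 [-121.6  148. ]
lid 200 553 0.095 [-127.2  148.3]
lid 212 532 0.033 [-112.4  137.6]
lid 212 532 0.095 [-118.4  138.3]
lid 105 195 0.033 [ 99.6 133.5]
lid 105 195 0.095 [ 83.8 134.4]
tin [305. 314.] tray [-104.  310.]
bell [ 598. -179.] tray [ -37. -260.]
mug [ 751. -104.] tray [ 134. -254.]
stapler [377. 431.] tray [ 10. 387.]
tape [505. 447.] tray [133. 349.]
calc [263. -61.] tray [-294.  -16.]
tabcorner [544. 562.] tray [215. 439.]
tabcornerR [ 850. -380.] tray [ 112. -547.]
```

```bash
cat > g.py <<'E'
import sys
from workcell import bot
from h import *
def go(tx,ty,z,dyaw=0):
    """target in tray mm; tool x=tray y, tool y=tray x"""
    T=np.load("tray.npz"); s=bot.read_state(); p=s["tool_pos"]*1000; Rt=R.from_rotvec(s["tcp_rot"])
    M3=np.eye(3); M3[:2,:2]=T["M"]
    des=R.from_matrix(np.c_[M3[:,1],M3[:,0],[0,0,-1]])
    w=(Rt.inv()*des).as_rotvec()
    tgt=np.r_[T["M"]@[tx,ty]+T["t"],z]
    cur=T["M"].T@(p[:2]-T["t"])
    print("t",round(s["time"],2),"tray",cur.round(1),"z",p[2].round(1),"turn",w.round(3),"shift now-axes",Rt.inv().apply(tgt-p).round(1),"final-axes",des.inv().apply(tgt-p).round(1),"F",s["wrist_force"].round(1),"w",round(s["width"],3),"q",s["q"].round(2))
a=list(map(float,sys.argv[1:])); go(*a)
E
python3 g.py -33 9 150
```

```text
t 0.15 tray [-34.7 625.1] z 230.2 turn [-0.002  0.001  0.789] shift now-axes [-435.3 -435.9   81. ] final-axes [-616.1    1.7   80.2] F [ 0.1  0.1 -0.6] w 0.999 q [ 1.17  0.26  1.61  0.    1.27 -0.04]
```

>>> servo_tool:
  targets: "0 0 0.12 0 0 0 0; 0 0 0.12 0 0 0 0; 0 0 0.12 0 0 0 0; 0 0 0.12 0 0 0 0; 0 0 0.12 0 0 0 0; 0 0 0.12 0 0 0 0; 0 0 0.08 0 0 0 0; 0 0 0 0 0 0 0"
  newtons: 40

```text
time: 0.82
tool_pos: [0.2383, 0.6281, 0.2254]
tcp_rot: [1.77, 2.593, -0.015]
wrist_force: [0.0, 0.1, -0.2]
width: 0.001
```

```bash
python3 g.py -33 9 150
```

```text
t 0.82 tray [-36.6 623.4] z 225.4 turn [-0.007  0.007 -0.046] shift now-axes [-613.    32.5   79.5] final-axes [-614.4    3.6   75.4] F [ 0.   0.1 -0.2] w 0.001 q [1.17 0.27 1.61 0.   1.27 0.8 ]
```

>>> servo_tool:
  targets: "0 0 -0.046 -20 0 0 0; 0 0 0 -38 2 0 0; 0 0 0 -38 2 0 0; 0 0 0 -38 0 0 0; 0 0 0 -38 0 0 0; 0 0 0 -38 0 0 0; 0 0 0 -38 0 0 0; 0 0 0 -38 0 0 0"

```text
time: 1.48
tool_pos: [0.3603, 0.3659, 0.2231]
tcp_rot: [-1.663, -2.665, 0.017]
wrist_force: [0.9, -0.4, -0.1]
width: 0.003
```

```bash
python3 g.py -33 9 150
```

```text
t 1.48 tray [-31.9 334.2] z 223.1 turn [-0.009  0.005  0.036] shift now-axes [-324.5  -12.2   74.9] final-axes [-325.2   -1.1   73.1] F [ 0.9 -0.4 -0.1] w 0.003 q [ 0.75 -0.03  1.95 -0.    1.24  0.29]
```

>>> servo_tool:
  targets: "0 0 0.03 -38 0 0 0; 0 0 0 -38 -1 0 0; 0 0 0 -38 0 5 0; 0 0 0 -38 0 10 0; 0 0 0 -38 0 10 0; 0 0 0 -38 0 10 0; 0 0 0 -38 0 10 0; 0 0 0 -30 0 10 0"

```text
time: 2.15
tool_pos: [0.49, 0.0826, 0.1719]
tcp_rot: [1.67, 2.653, -0.004]
wrist_force: [1.5, 0.4, 0.1]
width: -0.0
```

```bash
python3 g.py -33 5 70
```

```text
t 2.15 tray [-28.6  22.7] z 171.9 turn [0.001 0.007 0.028] shift now-axes [-16.8  -5.  102.1] final-axes [-17.7  -4.4 101.9] F [1.5 0.4 0.1] w -0.0 q [ 0.12 -0.03  2.04 -0.01  1.12 -0.32]
```

>>> servo_tool:
  targets: "0 0 0.028 -15 -4 10 0; 0 0 0 0 0 22 0; 0 0 0 0 0 22 0; 0 0 0 0 0 22 0; 0 0 0 0 0 15 0; 0 0 0 0 0 0 0"

```text
time: 2.65
tool_pos: [0.4961, 0.0568, 0.0769]
tcp_rot: [1.702, 2.629, -0.005]
wrist_force: [-0.9, -0.1, 0.3]
width: 0.0
```

```bash
python3 g.py -33 5 34
python3 - <<'E'
from workcell import read_camera
import cv2
for n,(a,b,c,d) in {"top":(120,260,190,350),"scene":(120,260,170,330)}.items():
    im=read_camera(n)["image"][a:b,c:d,::-1]; cv2.imwrite(f"pics/{n}1.png",cv2.resize(im,None,fx=4,fy=4,interpolation=cv2.INTER_CUBIC))
E
```

```text
t 2.65 tray [-33.6  -3.4] z 76.9 turn [0.003 0.01  0.003] shift now-axes [ 8.8  0.5 42.8] final-axes [ 8.4  0.6 42.9] F [-0.9 -0.1  0.3] w 0.0 q [ 0.07  0.08  2.12 -0.01  0.93 -0.35]
```

View pics/top1.png

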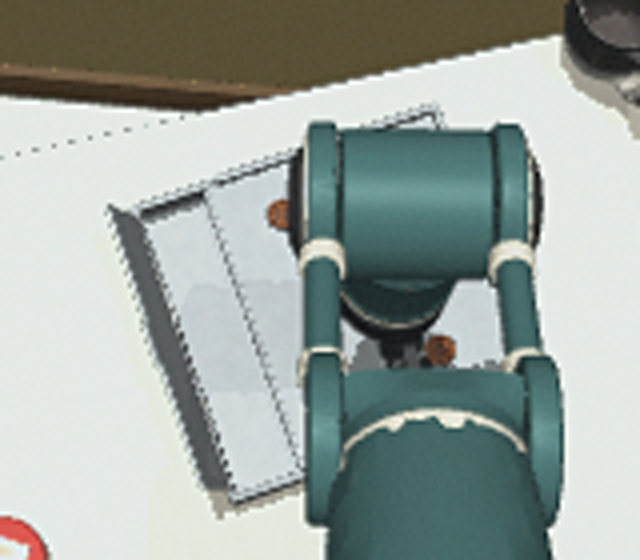

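View pics/scene1.png

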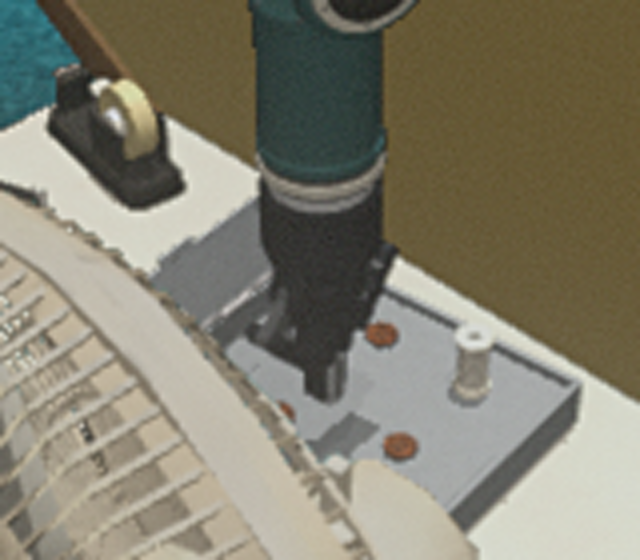

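The scene view shows the fingertips at about (325,390) in the crop, clear of the buttons, and the spool standing at (472,360). Now I'll descend behind button C.

>>> servo_tool:
  targets: "0 0 0 4 0 15 0; 0 0 0 4 0 15 0; 0 0 0 0 0 8 0; 0 0 0 0 0 2 0; 0 0 0 0 0 0 0"

```text
time: 3.17
tool_pos: [0.502, 0.0655, 0.046]
tcp_rot: [1.688, 2.622, 0.012]
wrist_force: [0.2, -0.7, 0.4]
width: -0.001
```

```bash
python3 g.py -33 5 34
```

```text
t 3.17 tray [-24.6   2.1] z 46.0 turn [0.019 0.016 0.008] shift now-axes [ 3.1 -8.6 11.8] final-axes [ 2.9 -8.4 12. ] F [ 0.2 -0.7  0.4] w -0.001 q [ 0.09  0.13  2.14 -0.01  0.85 -0.33]
```

>>> servo_tool:
  targets: "0.019 0.016 0 0 -8 5 0; 0 0 0 0 0 4 0; 0 0 0 0 0 0 0"

```text
time: 3.42
tool_pos: [0.4967, 0.0621, 0.0392]
tcp_rot: [1.698, 2.642, 0.004]
wrist_force: [0.2, 0.6, 0.1]
width: -0.0
```

```bash
python3 g.py -33 5 34
```

```text
t 3.42 tray [-30.8   1.2] z 39.2 turn [ 0.003 -0.     0.009] shift now-axes [ 3.9 -2.1  5.2] final-axes [ 3.8 -2.2  5.2] F [0.2 0.6 0.1] w -0.0 q [ 0.07  0.14  2.14  0.    0.85 -0.36]
```

>>> servo_tool:
  targets: "0 0 0.008 0 -2 4 0; 0 0 0 3 0 1 0; 0 0 0 8 0 0 0; 0 0 0 10 0 0 0"

```text
time: 3.75
tool_pos: [0.4873, 0.0798, 0.0346]
tcp_rot: [1.713, 2.63, 0.005]
wrist_force: [0.6, -0.1, 0.1]
width: 0.0
```

```bash
python3 g.py -33 76 34
```

```text
t 3.75 tray [-32.2  21.2] z 34.6 turn [ 0.005  0.001 -0.003] shift now-axes [54.8 -0.9  0.6] final-axes [54.8 -0.8  0.6] F [ 0.6 -0.1  0.1] w 0.0 q [ 0.11  0.13  2.16  0.    0.84 -0.31]
```

>>> servo_tool:
  targets: "0 0 0 10 0 0 0; 0 0 0 10 0 0 0; 0 0 0 10 0 0 0; 0 0 0 10 0 0 0; 0 0 0 8 0 0 0; 0 0 0 8 0 0 0; 0 0 0 4 0 0 0"

```text
time: 4.33
tool_pos: [0.4586, 0.1432, 0.0348]
tcp_rot: [1.709, 2.633, 0.006]
wrist_force: [-0.1, 1.0, -0.5]
width: -0.001
```

```bash
python3 g.py -33 76 34
python3 - <<'E'
from workcell import read_camera
import cv2
for n,(a,b,c,d) in {"top":(120,260,190,350),"scene":(120,260,170,330)}.items():
    im=read_camera(n)["image"][a:b,c:d,::-1]; cv2.imwrite(f"pics/{n}2.png",cv2.resize(im,None,fx=4,fy=4,interpolation=cv2.INTER_CUBIC))
E
```

```text
t 4.33 tray [-32.7  90.8] z 34.8 turn [ 0.005 -0.     0.   ] shift now-axes [-14.8  -0.3   0.8] final-axes [-14.8  -0.3   0.8] F [-0.1  1.  -0.5] w -0.001 q [ 0.25  0.11  2.19  0.    0.84 -0.17]
```

View pics/scene2.png

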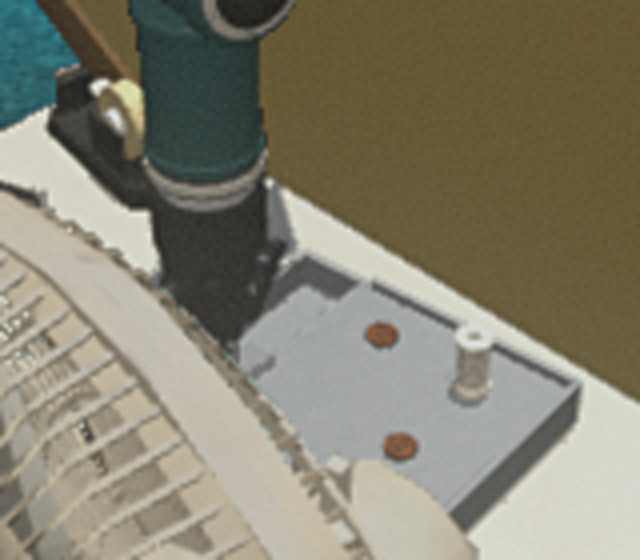

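View pics/top2.png

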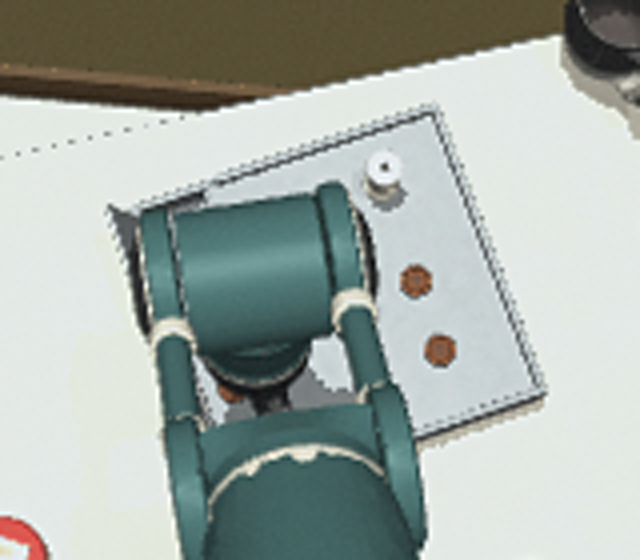

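Button C is visible at the trough, at crop (230,393) in the top view. The spool and the other buttons haven't moved. Button A is next.

>>> servo_tool:
  targets: "0 0 0 0 0 -20 0; 0 0 0 -10 10 -20 0; 0 0 0 -15 20 -5 0; 0 0 0 -15 20 0 0; 0 0 0 -15 20 0 0; 0 0 0 -15 18 0 0; 0 0 0 -10 8 0 0; 0 0 0 0 0 0 0"

```text
time: 5.1
tool_pos: [0.5826, 0.1052, 0.0809]
tcp_rot: [1.706, 2.634, 0.001]
wrist_force: [-0.9, -0.6, -0.6]
width: -0.004
```

```bash
python3 g.py 74.5 2 34
```

```text
t 5.1 tray [65.2  5.6] z 80.9 turn [0.002 0.002 0.002] shift now-axes [-3.6  9.2 46.9] final-axes [-3.6  9.3 46.9] F [-0.9 -0.6 -0.6] w -0.004 q [ 0.14  0.24  1.93 -0.    0.97 -0.28]
```

>>> servo_tool:
  targets: "0 0 0 -4 9 10 0; 0 0 0 0 0 15 0; 0 0 0 0 0 13 0; 0 0 0 0 0 4 0; 0 0 0 0 0 0 0"

```text
time: 5.52
tool_pos: [0.5897, 0.104, 0.0365]
tcp_rot: [-1.712, -2.634, 0.003]
wrist_force: [-0.4, 0.4, -0.2]
width: 0.002
```

```bash
python3 g.py 74.5 2 34
```

```text
t 5.52 tray [71.2  1.7] z 36.5 turn [-0.002  0.001 -0.001] shift now-axes [0.3 3.3 2.5] final-axes [0.3 3.3 2.5] F [-0.4  0.4 -0.2] w 0.002 q [ 0.13  0.31  1.93 -0.    0.9  -0.28]
```

>>> servo_tool:
  targets: "0 0 0 0 3 2 0; 0 0 0 4 0 0 0; 0 0 0 10 0 0 0; 0 0 0 10 0 0 0; 0 0 0 10 0 0 0; 0 0 0 10 0 0 0; 0 0 0 10 0 0 0"

```text
time: 6.1
tool_pos: [0.5678, 0.1591, 0.036]
tcp_rot: [-1.713, -2.633, 0.002]
wrist_force: [0.1, -0.3, -0.5]
width: -0.001
```

```bash
python3 g.py 74.5 88 34
```

```text
t 6.1 tray [73.6 60.8] z 36.0 turn [-0.001  0.    -0.002] shift now-axes [27.2  0.9  2. ] final-axes [27.2  0.9  2. ] F [ 0.1 -0.3 -0.5] w -0.001 q [ 0.23  0.3   1.95 -0.    0.89 -0.19]
```

>>> servo_tool:
  targets: "0 0 0 9 0 0 0; 0 0 0 9 0 0 0; 0 0 0 7 0 0 0; 0 0 0 0 0 0 0; 0 0 0 0 0 -20 0; 0 0 0 -15 -10 -20 0; 0 0 0 -25 -15 0 0; 0 0 0 -25 -20 0 0"

```text
time: 6.77
tool_pos: [0.5415, 0.114, 0.0778]
tcp_rot: [1.696, 2.644, 0.002]
wrist_force: [-0.8, -0.6, 0.4]
width: 0.004
```

```bash
python3 g.py -6 -74 75
python3 - <<'E'
from workcell import read_camera
import cv2
for n,(a,b,c,d) in {"top":(120,260,190,350),"scene":(120,260,170,330)}.items():
    im=read_camera(n)["image"][a:b,c:d,::-1]; cv2.imwrite(f"pics/{n}3.png",cv2.resize(im,None,fx=4,fy=4,interpolation=cv2.INTER_CUBIC))
E
```

```text
t 6.77 tray [31.2 30.4] z 77.8 turn [ 0.001 -0.     0.011] shift now-axes [-104.   -38.3    2.8] final-axes [-104.4  -37.2    2.8] F [-0.8 -0.6  0.4] w 0.004 q [ 0.16  0.18  2.01  0.    0.95 -0.27]
```

View pics/scene3.png

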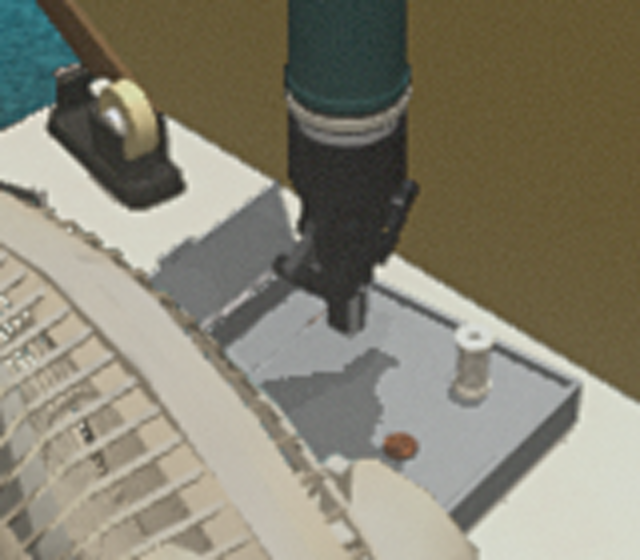

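View pics/top3.png

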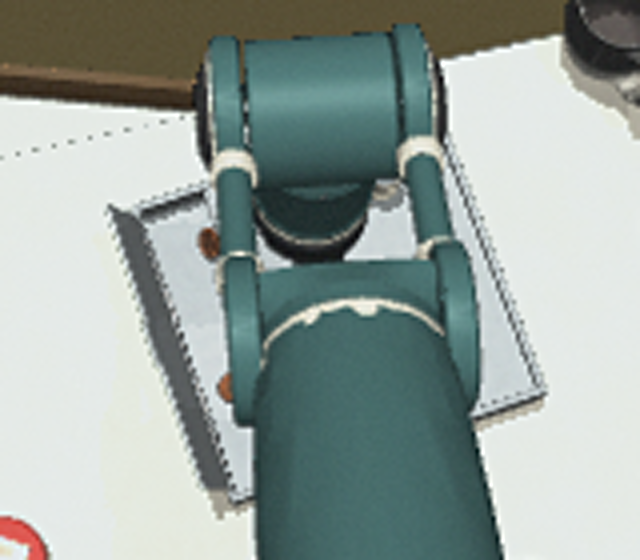

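A is in the trough at top crop (208,242) and C is there too at (225,387). Only B and D are left on the deck, and the spool is still standing. Moving behind B.

>>> servo_tool:
  targets: "0 0 0.01 -15 -15 0 0; 0 0 0 -18 -12 0 0; 0 0 0 -20 -6 0 0; 0 0 0 -18 0 0 0; 0 0 0 -14 0 0 0; 0 0 0 -8 0 0 0; 0 0 0 0 0 0 0"

```text
time: 7.45
tool_pos: [0.5478, 0.0089, 0.0772]
tcp_rot: [-1.721, -2.628, 0.0]
wrist_force: [0.2, 0.4, 0.5]
width: 0.001
```

```bash
python3 g.py -6 -74 34
```

```text
t 7.45 tray [ -5.7 -68.2] z 77.2 turn [-0.    -0.    -0.007] shift now-axes [-5.8 -0.2 43.2] final-axes [-5.8 -0.3 43.2] F [0.2 0.4 0.5] w 0.001 q [-0.03  0.17  2.02  0.    0.95 -0.44]
```

>>> servo_tool:
  targets: "0 0 -0.007 -6 0 6 0; 0 0 0 0 0 15 0; 0 0 0 0 0 13 0; 0 0 0 0 0 4 0; 0 0 0 0 0 0 0"

```text
time: 7.87
tool_pos: [0.5515, 0.0052, 0.0372]
tcp_rot: [1.708, 2.636, 0.002]
wrist_force: [0.2, 0.2, -0.1]
width: -0.0
```

```bash
python3 g.py -6 -74 34
```

```text
t 7.87 tray [ -3.9 -73.1] z 37.2 turn [ 0.001 -0.001  0.002] shift now-axes [-0.9 -2.1  3.2] final-axes [-0.9 -2.1  3.2] F [ 0.2  0.2 -0.1] w -0.0 q [-0.04  0.23  2.04  0.    0.87 -0.46]
```

>>> servo_tool:
  targets: "0 0 0 0 -2 3 0; 0 0 0 5 0 0 0; 0 0 0 10 0 0 0; 0 0 0 10 0 0 0; 0 0 0 10 0 0 0; 0 0 0 10 0 0 0; 0 0 0 10 0 0 0; 0 0 0 10 0 0 0"

```text
time: 8.53
tool_pos: [0.5215, 0.0701, 0.0359]
tcp_rot: [1.707, 2.635, 0.005]
wrist_force: [-0.2, -0.3, 0.4]
width: 0.0
```

```bash
python3 g.py -6 88 34
```

```text
t 8.53 tray [-4.9 -1.6] z 35.9 turn [ 0.004 -0.     0.003] shift now-axes [89.6 -0.9  1.9] final-axes [89.6 -1.1  1.9] F [-0.2 -0.3  0.4] w 0.0 q [ 0.09  0.19  2.09  0.    0.86 -0.34]
```

>>> servo_tool:
  targets: "0 0 0 10 -1 1 0; 0 0 0 10 0 0 0; 0 0 0 10 0 0 0; 0 0 0 10 0 0 0; 0 0 0 10 0 0 0; 0 0 0 10 0 0 0; 0 0 0 10 0 0 0; 0 0 0 8 0 0 0"

```text
time: 9.2
tool_pos: [0.4847, 0.1497, 0.0356]
tcp_rot: [1.704, 2.636, 0.007]
wrist_force: [-0.2, -0.1, -0.8]
width: 0.0
```

```bash
python3 g.py -6 88 34
```

```text
t 9.2 tray [-6.1 86.1] z 35.6 turn [0.005 0.    0.004] shift now-axes [1.9 0.1 1.6] final-axes [1.9 0.1 1.6] F [-0.2 -0.1 -0.8] w 0.0 q [ 0.25  0.16  2.13  0.    0.85 -0.17]
```

>>> servo_tool:
  targets: "0 0 0 0 0 0 0; 0 0 0 0 0 -20 0; 0 0 0 -10 -6 -20 0; 0 0 0 -20 -10 0 0; 0 0 0 -25 -10 0 0; 0 0 0 -25 -10 0 0; 0 0 0 -25 -10 0 0; 0 0 0 -20 -6 0 0"

```text
time: 9.87
tool_pos: [0.4878, 0.0155, 0.0768]
tcp_rot: [1.688, 2.646, 0.006]
wrist_force: [0.4, -0.4, -0.6]
width: 0.0
```

```bash
python3 g.py -61 -74 70
python3 - <<'E'
from workcell import read_camera
import cv2
for n,(a,b,c,d) in {"top":(120,260,190,350)}.items():
    im=read_camera(n)["image"][a:b,c:d,::-1]; cv2.imwrite(f"pics/{n}4.png",cv2.resize(im,None,fx=4,fy=4,interpolation=cv2.INTER_CUBIC))
E
```

```text
t 9.87 tray [-57.9 -37.8] z 76.8 turn [0.005 0.    0.016] shift now-axes [-36.1  -3.7   6.8] final-axes [-36.2  -3.1   6.8] F [ 0.4 -0.4 -0.6] w 0.0 q [-0.02  0.06  2.15  0.    0.93 -0.46]
```

View pics/top4.png

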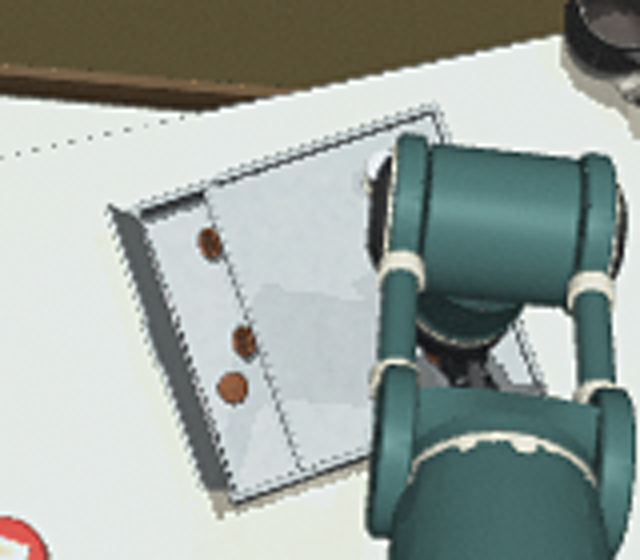

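Three buttons are in the trough at crop (210,242), (245,342) and (233,388). Two of them lean against the deck wall, below lid height. Button D is next.

>>> servo_tool:
  targets: "0 0 0.015 -14 -3 0 0; 0 0 0 -13 0 0 0; 0 0 0 -4 0 8 0; 0 0 0 0 0 15 0; 0 0 0 0 0 10 0; 0 0 0 0 0 0 0"

```text
time: 10.42
tool_pos: [0.5014, -0.0209, 0.0426]
tcp_rot: [1.714, 2.624, 0.006]
wrist_force: [0.2, 0.1, 1.0]
width: -0.001
```

```bash
python3 g.py -61 -74 34
```

```text
t 10.42 tray [-60.3 -76.5] z 42.6 turn [ 0.008  0.004 -0.005] shift now-axes [ 2.6 -0.8  8.6] final-axes [ 2.5 -0.7  8.6] F [0.2 0.1 1. ] w -0.001 q [-0.09  0.13  2.14  0.    0.86 -0.51]
```

```bash
python3 g.py -61 -74 34
```

```text
t 10.42 tray [-60.3 -76.5] z 42.6 turn [ 0.008  0.004 -0.005] shift now-axes [ 2.6 -0.8  8.6] final-axes [ 2.5 -0.7  8.6] F [0.2 0.1 1. ] w -0.001 q [-0.09  0.13  2.14  0.    0.86 -0.51]
```

>>> servo_tool:
  targets: "0.008 0 -0.005 2 -1 4 0; 0 0 0 0 0 3 0; 0 0 0 0 0 1 0; 0 0 0 0 0 0 0"

```text
time: 10.75
tool_pos: [0.4984, -0.0176, 0.0325]
tcp_rot: [-1.707, -2.637, 0.007]
wrist_force: [0.3, 0.4, -0.2]
width: -0.001
```

```bash
python3 g.py -61 -74 34
```

```text
t 10.75 tray [-61.7 -72.3] z 32.5 turn [-0.004  0.002  0.003] shift now-axes [-1.7  0.7 -1.5] final-axes [-1.7  0.7 -1.5] F [ 0.3  0.4 -0.2] w -0.001 q [-0.08  0.15  2.15 -0.01  0.85 -0.5 ]
```

>>> servo_tool:
  targets: "0 0 0 0 0 -2 0; 0 0 0 5 0 0 0; 0 0 0 10 0 0 0; 0 0 0 10 0 0 0; 0 0 0 10 0 0 0; 0 0 0 10 0 0 0"

```text
time: 11.25
tool_pos: [0.4804, 0.0264, 0.0365]
tcp_rot: [1.708, 2.633, -0.004]
wrist_force: [0.1, -0.1, -1.1]
width: -0.003
```

```bash
python3 g.py -61 88 34
```

```text
t 11.25 tray [-60.2 -24.8] z 36.5 turn [-0.001  0.004  0.001] shift now-axes [112.8  -0.6   2. ] final-axes [112.8  -0.8   2.5] F [ 0.1 -0.1 -1.1] w -0.003 q [ 0.01  0.11  2.18 -0.    0.85 -0.41]
```

>>> servo_tool:
  targets: "0 0 0 10 -0.5 2 0; 0 0 0 10 0 0 0; 0 0 0 10 0 0 0; 0 0 0 10 0 0 0; 0 0 0 10 0 0 0; 0 0 0 10 0 0 0"

```text
time: 11.75
tool_pos: [0.4543, 0.0874, 0.036]
tcp_rot: [1.701, 2.631, -0.0]
wrist_force: [2.0, -2.0, 2.1]
width: -0.0
```

```bash
python3 g.py -61 88 34
```

```text
t 11.75 tray [-59.3  41.6] z 36.0 turn [0.004 0.007 0.004] shift now-axes [46.4 -1.6  1.7] final-axes [46.4 -1.7  2. ] F [ 2.  -2.   2.1] w -0.0 q [ 0.14  0.08  2.22 -0.01  0.83 -0.28]
```

```bash
cat > snap.py <<'E'
import sys
from workcell import read_camera
import cv2
for n,(a,b,c,d) in {"top":(120,260,190,350),"scene":(120,260,170,330)}.items():
    im=read_camera(n)["image"][a:b,c:d,::-1]; cv2.imwrite(f"pics/{n}{sys.argv[1]}.png",cv2.resize(im,None,fx=4,fy=4,interpolation=cv2.INTER_CUBIC))
E
python3 snap.py 5
```

```text
(no output)
```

View pics/top5.png

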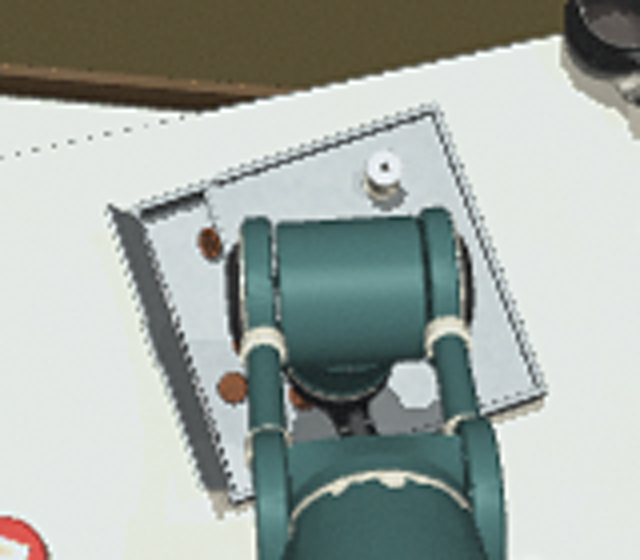

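View pics/scene5.png

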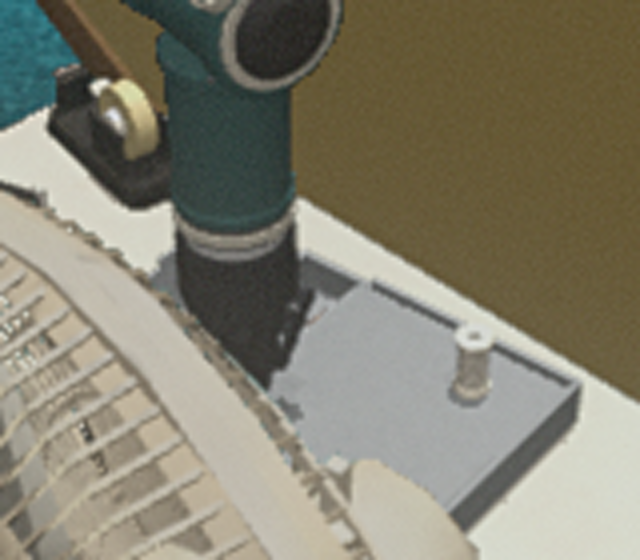

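Button D shows just ahead of the fingers at top crop (300,400), so I'll carry on pushing.

>>> servo_tool:
  targets: "0 0 0 8 -1 1 0; 0 0 0 10 0 0 0; 0 0 0 10 0 0 0; 0 0 0 9 0 0 0; 0 0 0 5 0 0 0; 0 0 0 0 0 0 0"

```text
time: 12.35
tool_pos: [0.4338, 0.1292, 0.0342]
tcp_rot: [1.701, 2.633, -0.001]
wrist_force: [0.4, 0.2, 0.6]
width: 0.001
```

```bash
python3 g.py -61 88 34
```

```text
t 12.35 tray [-61.   88.1] z 34.2 turn [0.003 0.006 0.005] shift now-axes [-0.1  0.   0.2] final-axes [-0.1  0.   0.2] F [0.4 0.2 0.6] w 0.001 q [ 0.24  0.06  2.24 -0.01  0.83 -0.18]
```

>>> servo_tool:
  targets: "0 0 0 -3 0 -30 0; 0 0 0 0 5 -35 0; 0 0 0 0 10 -35 0; 0 0 0 0 15 -20 0; 0 0 0 20 15 0 0; 0 0 0 30 10 0 0; 0 0 0 30 5 0 0; 0 0 0 30 0 0 0"

```text
time: 13.02
tool_pos: [0.4419, 0.2527, 0.1554]
tcp_rot: [1.713, 2.632, -0.012]
wrist_force: [0.4, 0.6, -0.8]
width: 0.002
```

```bash
python3 g.py 0 195 80; python3 snap.py 6
```

```text
t 13.02 tray [ -3.3 197.6] z 155.4 turn [-0.005  0.005 -0.002] shift now-axes [-2.2  3.7 75.4] final-axes [-2.6  3.3 75.4] F [ 0.4  0.6 -0.8] w 0.002 q [ 0.47  0.02  2.03 -0.01  1.1   0.06]
```

View pics/top6.png

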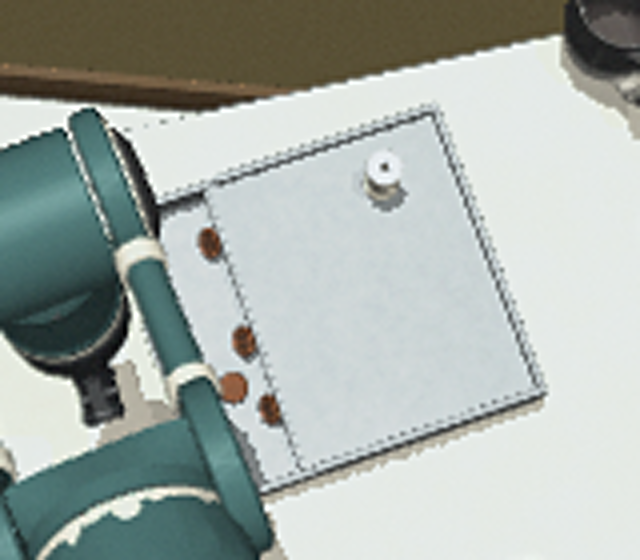

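View pics/scene6.png

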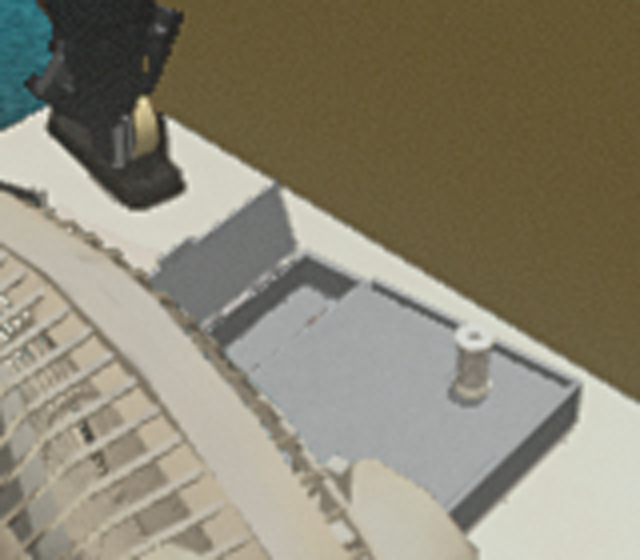

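All four buttons are in the trough, at crop (210,242), (245,342), (233,388) and (270,410). The deck is empty apart from the standing spool, and the lid is still open. Now I'll go down outside the lid.

>>> servo_tool:
  targets: "0 0 0 -1 2 20 0; 0 0 0 0 0 25 0; 0 0 0 0 0 20 0; 0 0 0 0 0 8 0; 0 0 0 0 0 0 0"

```text
time: 13.53
tool_pos: [0.4418, 0.2543, 0.0797]
tcp_rot: [1.7, 2.641, -0.012]
wrist_force: [-0.9, -0.5, 0.3]
width: 0.004
```

```bash
python3 g.py 0 110 78
```

```text
t 13.53 tray [ -2.8 199.1] z 79.7 turn [-0.006  0.005  0.008] shift now-axes [-89.1   2.1   2.2] final-axes [-89.1   2.8   1.7] F [-0.9 -0.5  0.3] w 0.004 q [ 0.48  0.11  2.09 -0.01  0.95  0.05]
```

>>> servo_tool:
  targets: "0 0 0 -12 2 0 0; 0 0 0 -12 0 0 0; 0 0 0 -10 0 0 0; 0 0 0 -8 0 0 0; 0 0 0 -8 0 0 0; 0 0 0 -8 0 0 0; 0 0 0 -8 0 0 0; 0 0 0 -8 0 0 0"

```text
time: 14.2
tool_pos: [0.4804, 0.1804, 0.0847]
tcp_rot: [1.7, 2.636, -0.006]
wrist_force: [0.2, 0.2, -0.8]
width: -0.0
```

```bash
python3 g.py 0 110 78;python3 snap.py 7
```

```text
t 14.2 tray [  2.4 115.9] z 84.7 turn [-0.     0.006  0.007] shift now-axes [-5.8 -2.4  6.8] final-axes [-5.9 -2.4  6.7] F [ 0.2  0.2 -0.8] w -0.0 q [ 0.31  0.1   2.09 -0.01  0.95 -0.11]
```

View pics/scene7.png

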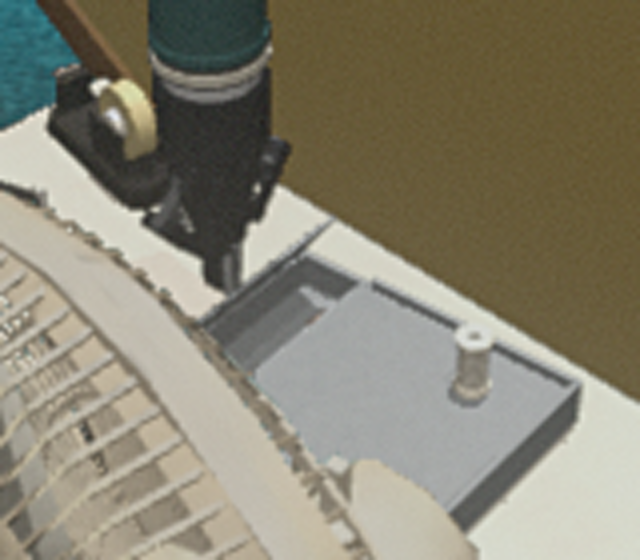

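The lid is past upright, at roughly 55°. I'll follow it over and down.

>>> servo_tool:
  targets: "0 0 0 -5 -1 5 0; 0 0 0 -5 0 6 0; 0 0 0 -4 0 6 0; 0 0 0 -3 0 7 0; 0 0 0 -2 0 7 0; 0 0 0 -2 0 7 0"

```text
time: 14.8
tool_pos: [0.4902, 0.1593, 0.0447]
tcp_rot: [1.699, 2.634, -0.002]
wrist_force: [0.1, -0.1, 0.2]
width: 0.002
```

```bash
python3 g.py 0 90 39
```

```text
t 14.8 tray [ 2.8 92.7] z 44.7 turn [0.003 0.007 0.006] shift now-axes [-2.6 -2.8  5.7] final-axes [-2.7 -2.8  5.7] F [ 0.1 -0.1  0.2] w 0.002 q [ 0.27  0.16  2.11 -0.01  0.87 -0.15]
```

>>> servo_tool:
  targets: "0 0 0 -2 -2 3 0; 0 0 0 0 0 3 0; 0 0 0 0 0 3 0; 0 0 0 0 0 3 0"

```text
time: 15.13
tool_pos: [0.4887, 0.1561, 0.0383]
tcp_rot: [1.701, 2.638, -0.01]
wrist_force: [-11.7, -3.1, 28.3]
width: 0.0
```

```bash
python3 g.py 0 90 39
```

```text
t 15.13 tray [ 0.1 90.3] z 38.3 turn [-0.004  0.006  0.006] shift now-axes [-0.3 -0.1 -0.7] final-axes [-0.3 -0.1 -0.7] F [-11.7  -3.1  28.3] w 0.0 q [ 0.26  0.17  2.11 -0.01  0.86 -0.16]
```

It now bottoms out at z = 38.3 mm with 28 N, which matches the shut height. Lifting clear.

>>> servo_tool:
  targets: "0 0 0 0 0 1 0; 0 0 0 0 0 -5 0; 0 0 0 0 0 -20 0; 0 0 0 0 0 -35 0; 0 0 0 10 0 -35 0; 0 0 0 38 0 -35 0; 0 0 0 40 0 0 0; 0 0 0 40 0 0 0"

```text
time: 15.8
tool_pos: [0.4383, 0.2656, 0.1663]
tcp_rot: [-1.714, -2.632, 0.016]
wrist_force: [-0.6, 0.4, 0.1]
width: 0.0
```

>>> servo_tool:
  targets: "0 0 0 40 0 0 0; 0 0 0 40 0 0 0; 0 0 0 40 0 0 0; 0 0 0 40 0 0 0; 0 0 0 30 0 0 0; 0 0 0 10 0 0 0; 0 0 0 0 0 0 0; 0 0 0 0 0 0 0"

```text
time: 16.47
tool_pos: [0.3496, 0.4632, 0.1669]
tcp_rot: [1.704, 2.639, -0.005]
wrist_force: [-0.3, -0.6, 0.6]
width: -0.001
```

```bash
python3 g.py 0 90 39;python3 snap.py 8
python3 - <<'E'
import cv2
from workcell import read_camera
cv2.imwrite("pics/full8.png",read_camera("top")["image"][:,:,::-1])
E
```

```text
t 16.47 tray [ -2.1 427.4] z 166.9 turn [-0.003  0.002  0.005] shift now-axes [-337.2    0.6  128.5] final-axes [-337.4    2.1  127.9] F [-0.3 -0.6  0.6] w -0.001 q [ 0.88  0.14  1.88 -0.    1.13  0.46]
```

View pics/top8.png

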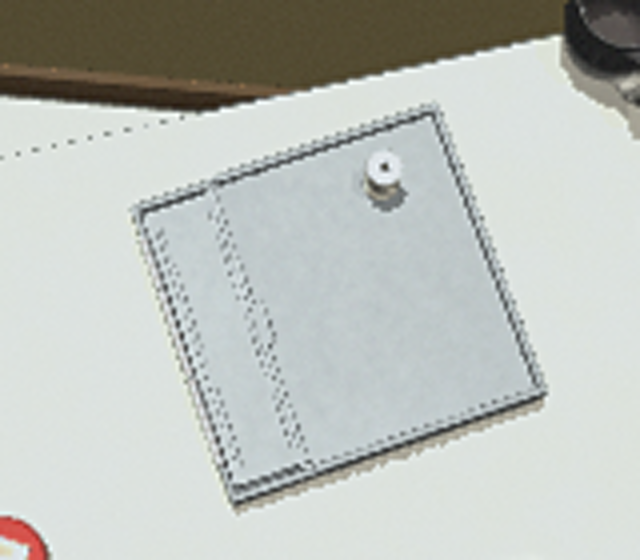

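View pics/scene8.png

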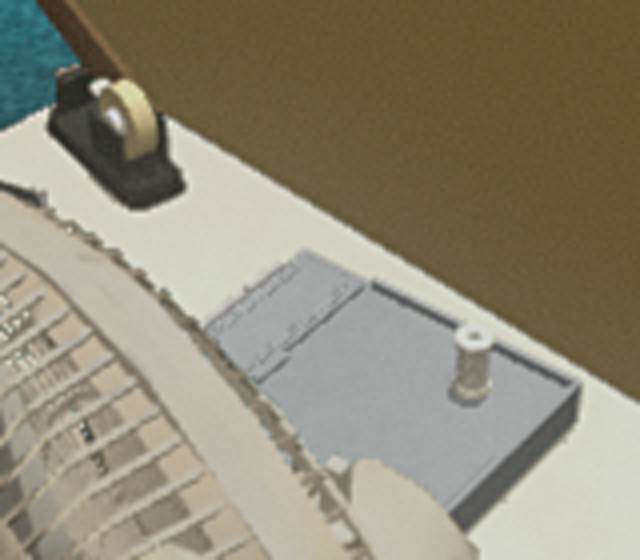

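View pics/full8.png

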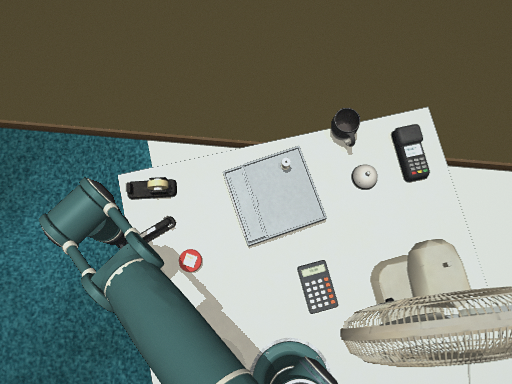

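The lid lies flat over the trough (crop 140–300, 190–500), with no buttons on the deck and the spool standing at (384,168). The tin, stapler, tape dispenser, mug and bell are where they started, and the arm is clear at z = 0.167 m.

```bash
python3 -c "
from workcell import finish_job
print(finish_job())"
```

```text
the job is handed in; nothing more can be done
None
```

I swept all four buttons into the trough with closed fingers, then pushed the lid over from outside and pressed it shut. The job was handed in at about 16.6 s.

- **Buttons:** just before closing, the top view showed all four in the trough, three of them leaning against the deck-side wall. With the lid shut they can't be seen.
- **Lid:** the press bottomed out at a tip height of 38.3 mm with about 28 N upward. That matches the lid's stated shut height of 38 mm. Afterwards it looked flat in both views, but I did not measure its angle.
- **Spool and other items:** the spool is standing where it was, and the tin, stapler, tape dispenser, mug, bell and calculator look unmoved. I judged this by eye from the pictures.
- **Robot:** it ended clear of everything, with the fingertips at z = 0.167 m above the counter on the left side. The wrist force there was under 1 N.

The tray-corner fit had residuals of up to 3.4 mm. The arm also drifted or overshot by several millimetres on some moves (about 9 mm sideways on one descent), and I corrected this as I went. No check failed.

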